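# Stand fallen gilded panels back in the drying rack

### The arm

A 6-joint arm with a two-finger parallel gripper is mounted at the origin on the work surface. World frame = base frame: x ahead of the robot, y to its left, z up, the work surface at z = 0. Lengths are in m, angles in rad, forces in N, time in s.
With the tool pointing down it reaches from about 0.4 to 0.825 m from the base axis. Payload 7 kg.
Tool frame: the origin (TCP) lies on the centre line of the jaws, within the pads' length; the fingertips stand 11 mm ahead of it and the grasp point (between the pads) lies 8 mm behind it; z points along the fingers, y is the direction in which the jaws open and shut (so a half turn about z gives the same grasp; the last joint's range is limited). The gripper opens to 88 mm and grips with 3 to 60 N. Pads are 19 mm wide; open, the fingers measure 130 mm over their backs; the gripper's body (78 mm by 193 mm) begins 47 mm behind the grasp point.
Start: joints at [1.619, 0.359, 0.012, 0, -1.224, -0.288], TCP at [0.16, 0.656, 0.238] pointing down, gripper open.
Joint ranges: [-3.07, 3.07], [-1.43, 2.12], [-1.02, 1.25], [-3.03, 1.67], [-3.05, -0], [-3.03, 3.03]. Speed limits (rad/s): [2.39, 2.39, 3.01, 3.14, 3.14, 3.14].

### API

Orientations are given as [roll, pitch, yaw] about the fixed x, y, z axes, in that order (R = Rz(yaw) Ry(pitch) Rx(roll)).
In Python, from station import * gives the robot as it stands.
- The arm moves only by the tool play_rows, never from a script. Its argument "targets" is a list of rows, each a list of 7 numbers: the turn, a rotation vector about the world's x, y, z in rad, then the shift along the world's x, y, z in m, then the opening, from 0 (shut) to 1 (fully open). A call has 1 to 12 rows; each row shifts and turns the pose as measured when the row begins; what a row does not reach is not made up. A row lasts 1/8 s, in which the tool goes at most 62.5 mm and 10.7 degrees, less where a joint would pass 70% of its speed; a pose out of reach is approached as far as the arm can. A call is refused whole if a number of a shift passes 0.0625 or a number of a turn 0.188, either way. A call with a gripper value outside its range is refused whole. The fingers move at their own pace and stop on an object; "grip_force" is the grip in N (left out, the last holds). Time passes only in rows, so rows that do not move let the fingers close. It gives the time, the measured TCP pose, the force and the opening at its end, in the units of the state.
- get_state(): the state, without advancing time (a new reading comes with each control period).
- grab_frame(name): name is "side" or "top"; returns (picture, depth): 480x640x3 uint8, blue, green, red; 480x640 float32, m along the optical axis (not along the pixel's ray), 0 where there is no reading.
- camera_params(name): a dict with "camera_matrix" (3x3 intrinsics, pixels), "dist" ([k1, k2, p1, p2, k3] as OpenCV has them; the pictures are not rectified), "extrinsics" (4x4, takes a point from world to camera coordinates). Camera axes: x right, y up, looking along -z (the intrinsics and any distortion apply to the point x, -y, -z); pixel columns grow to the right and rows downward; lengths in m; the calibration is good to about 2 mm. A picture is of the moment at which its call begins. camera_params takes no time and is no camera call.
- job_done(): hands the job in, once; it reports no verdict.
The state is a dict: "t": time; "q": joint angles; "qd": joint speeds; "joint_efforts": joint torques, N m; "eef_pos": TCP position; "ee_rot": TCP orientation; "force": force on the tool from outside, world axes, zero at the start; "moment": the same for the moment, N m; "width": finger opening in m.
Only numpy, scipy, OpenCV 4.12 (cv2) and the standard library are available. Lean on these libraries where they do the work, as an engineer would, in place of code of your own. Each camera call takes 0.05 s, during which the arm holds its last target.

### The job

Two of the four gilded panels in the peg drying rack have fallen forward, gold face down. Without picking them up, push each of the two back with the fingertips until it leans on its rear pegs, gold face turned up like the others. Touch only bare wood, never the fresh gold, keep every panel in its slot, leave the two good panels as they lean, and do not disturb the cup, its saucer or the pot.

Things in the scene. Friction and masses are not known exactly. Their poses are not given: they have to be found in the camera images.
- rack: Light wooden drying rack fixed to the table: two notched rails along its y, 22 mm wide, 36 mm high, 448 mm long, axes at x = -60 and +60 mm. Origin: centre of its underside; x across the rack, y along the row of four slots (y = -165, -55, 55, 165 mm). Slots: notches 18 mm wide, floor 22 mm above the table, with upright pegs before and behind.
- slot0 (a point): Middle of the rack's slot at y = -165 mm, on the notch floor. In this and every slot the rear pegs stand 28.6 mm to its -y side and the front pegs 32.5 mm to its +y side, each a pair at x = -60 and 60 mm, 10 mm thick, tops 135 mm above the table.
- panel_a: Plywood panel 160 wide (x), 9 thick (y), 150 mm tall (z), 0.12 to 0.23 kg, loose in one of the slots. Origin: middle of its bottom edge, mid-thickness; +y out of the gold face, +z to its top edge. Starts FALLEN, on the front pegs, top tilted 12 degrees to the rack's +y, gold face down.
- panel_a_top (a point): Middle of the top edge of panel_a (mid-thickness), 150 mm up the panel from its origin. The panel can also stand upright by itself; tipped more than about 4 degrees towards the rear pegs it falls on to them.
- panel_b: Plywood panel 160 wide (x), 9 thick (y), 150 mm tall (z), 0.12 to 0.23 kg, loose in one of the slots. Origin: middle of its bottom edge, mid-thickness; +y out of the gold face, +z to its top edge. Starts FALLEN, on the front pegs, top tilted 12 degrees to the rack's +y, gold face down.
- panel_b_top (a point): Middle of the top edge of panel_b (mid-thickness), 150 mm up the panel from its origin. The panel can also stand upright by itself; tipped more than about 4 degrees towards the rear pegs it falls on to them.
- panel_c: Plywood panel 160 wide (x), 9 thick (y), 150 mm tall (z), 0.12 to 0.23 kg, loose in one of the slots. Origin: middle of its bottom edge, mid-thickness; +y out of the gold face, +z to its top edge. Starts RIGHT, on the rear pegs, top tilted 10 degrees to the rack's -y, gold face up; leave it alone.
- panel_c_top (a point): Middle of the top edge of panel_c (mid-thickness), 150 mm up the panel from its origin. The panel can also stand upright by itself; tipped more than about 4 degrees towards the rear pegs it falls on to them.
- panel_d: Plywood panel 160 wide (x), 9 thick (y), 150 mm tall (z), 0.12 to 0.23 kg, loose in one of the slots. Origin: middle of its bottom edge, mid-thickness; +y out of the gold face, +z to its top edge. Starts RIGHT, on the rear pegs, top tilted 10 degrees to the rack's -y, gold face up; leave it alone.
- panel_d_top (a point): Middle of the top edge of panel_d (mid-thickness), 150 mm up the panel from its origin. The panel can also stand upright by itself; tipped more than about 4 degrees towards the rear pegs it falls on to them.
- gold_a: The fresh gold picture on the front (+y) face of panel_a, with the same origin and axes as the panel: a gold rectangle 96 mm wide, from 20 mm to 108 mm above the panel's bottom edge, raised 1.5 mm above the wood. Around it is bare wood: 42 mm high at the top, 32 mm wide at each side. Not to be touched.
- gold_b: The fresh gold picture on the front (+y) face of panel_b, with the same origin and axes as the panel: a gold rectangle 96 mm wide, from 20 mm to 108 mm above the panel's bottom edge, raised 1.5 mm above the wood. Around it is bare wood: 42 mm high at the top, 32 mm wide at each side. Not to be touched.
- gold_c: The fresh gold picture on the front (+y) face of panel_c, with the same origin and axes as the panel: a gold rectangle 96 mm wide, from 20 mm to 108 mm above the panel's bottom edge, raised 1.5 mm above the wood. Around it is bare wood: 42 mm high at the top, 32 mm wide at each side. Not to be touched.
- gold_d: The fresh gold picture on the front (+y) face of panel_d, with the same origin and axes as the panel: a gold rectangle 96 mm wide, from 20 mm to 108 mm above the panel's bottom edge, raised 1.5 mm above the wood. Around it is bare wood: 42 mm high at the top, 32 mm wide at each side. Not to be touched.
- saucer: White saucer 144 mm across, 16 mm high; origin at the centre of its underside. Bystander.
- cup: White cup 80 mm across, 62 mm high, with a handle, standing on the saucer; origin at the centre of its underside. Bystander.
- size_pot: White plastic pot 64 mm across with a dark red lid 70 mm across, 96 mm high; origin at the centre of its underside. Bystander.

How it is judged:
At the end, for the whole second after the job is handed in: All four panels at rest in their own slots (within 30 mm of their start, 25 mm of the rack's middle line, 0.1 rad of square), leaning 7 to 14 degrees back on the rear pegs, gold face up. Saucer, cup and pot within 20 mm of their start (angle between panel_a's own y axis and vertical between 1.3265 and 1.4486 rad and z of panel_a in the frame of rack between 0.018 and 0.03 m and angle between the x axis of each of panel_a, panel_b, panel_c, panel_d and the x axis of rack, either way round below 0.1 rad and x of panel_a in the frame of rack between -0.025 and 0.025 m and distance of each of panel_a, panel_b, panel_c, panel_d from where it was at the start of the episode below 0.03 m and linear speed of each of panel_a, panel_b, panel_c, panel_d below 0.02 m/s and angular speed of each of panel_a, panel_b, panel_c, panel_d below 0.1 rad/s and angle between panel_b's own y axis and vertical between 1.3265 and 1.4486 rad and z of panel_b in the frame of rack between 0.018 and 0.03 m and x of panel_b in the frame of rack between -0.025 and 0.025 m and angle between panel_c's own y axis and vertical between 1.3265 and 1.4486 rad and z of panel_c in the frame of rack between 0.018 and 0.03 m and x of panel_c in the frame of rack between -0.025 and 0.025 m and angle between panel_d's own y axis and vertical between 1.3265 and 1.4486 rad and z of panel_d in the frame of rack between 0.018 and 0.03 m and x of panel_d in the frame of rack between -0.025 and 0.025 m and distance of each of saucer, cup, size_pot from where it was at the start of the episode below 0.02 m); the robot touches nothing.
It fails at once if fresh gold is touched by the gripper or the arm (contact force between any of the fingers, the arm and gold_a above 0.3 N or contact force between any of the fingers, the arm and gold_b above 0.3 N or contact force between any of the fingers, the arm and gold_c above 0.3 N or contact force between any of the fingers, the arm and gold_d above 0.3 N).
It fails at once if a panel is lifted out of its slot (its bottom edge more than 14 mm above the notch floor) (height (world z) of any of panel_a, panel_b, panel_c, panel_d above 0.036 m).
It fails at once if a panel that already leaned the right way is pushed over or shifted (top edge more than 15 mm from its start) (distance of any of panel_c_top, panel_d_top from where it was at the start of the episode above 0.015 m).
It fails at once if the cup, saucer or pot is shifted by more than 20 mm or the pot or cup tipped (distance of any of saucer, cup, size_pot from where it was at the start of the episode above 0.02 m or angle between any of cup, size_pot's own z axis and vertical above 0.25 rad).
It also fails if it takes over 42 s, if anything falls off the work surface, if the arm or the gripper's body presses on something with over 40 N, if the wrist force passes 120 N, or if a joint passes its speed limit or range.

## Working session

There is one attempt and no reset: what is moved stays moved. The work goes in short steps, Python scripts to look and compute and a tool call to move; the robot and the scene stay as the last step left them, time stands still between calls to the robot, and variables do not carry over. Pictures are saved under pics/ and viewed, and the job is handed in when it is done.

Besides the shell and the picture viewer there is one more tool, called after ">>>" by a JSON object that holds its "fn" and its "kwargs". play_rows: Moves the arm, as the interface text tells. Its arguments: {"type":"object","properties":{"targets":{"type":"array","items":{"type":"array","items":{"type":"number"}}},"grip_force":{"type":"number"}},"required":["targets"]}

```bash
mkdir -p pics; cat > h.py <<'E'
from station import *
import numpy as np, cv2
def snap(n,f):
    p,d=grab_frame(n); cv2.imwrite(f'pics/{f}.png',p); np.save(f'pics/{f}.npy',d); return p,d
def world(n,us,vs,d):
    c=camera_params(n); K=np.array(c['camera_matrix']);D=np.array(c['dist'])
    E=np.array(c['extrinsics'])
    uv=np.stack([us,vs],-1).reshape(-1,1,2).astype(float)
    xy=cv2.undistortPoints(uv,K,D)[:,0]
    z=d[np.array(vs),np.array(us)]
    P=np.c_[xy[:,0]*z,-xy[:,1]*z,-z,np.ones(len(z))]
    W=(np.linalg.inv(E)@P.T).T[:,:3]; W[z==0]=np.nan
    return W
E
python3 - <<'E'
from h import *
for n in ('side','top'):
    snap(n,n+'0'); c=camera_params(n); print(n,np.round(c['camera_matrix'],1).tolist(),np.round(np.linalg.inv(c['extrinsics']),3).tolist())
s=get_state();print(s)
E
```

```text
side [[556.2, 0.0, 312.9], [0.0, 556.2, 238.3], [0.0, 0.0, 1.0]] [[0.95, -0.178, 0.256, 0.927], [0.312, 0.592, -0.744, -1.116], [-0.019, 0.786, 0.617, 1.022], [0.0, 0.0, 0.0, 1.0]]
top [[618.2, 0.0, 327.8], [0.0, 618.2, 230.5], [0.0, 0.0, 1.0]] [[-0.024, 0.988, -0.156, 0.29], [-1.0, -0.025, -0.005, -0.04], [-0.009, 0.156, 0.988, 1.801], [0.0, 0.0, 0.0, 1.0]]
{'t': 0.1, 'q': array([ 1.61909397e+00,  3.59307985e-01,  1.11438109e-02, -2.93604455e-04,
       -1.22405558e+00, -2.88097044e-01]), 'qd': array([ 0.00162079, -0.00345199,  0.00354466,  0.00216633,  0.00040101,
       -0.00174792]), 'joint_efforts': array([-1.45647824e-03, -5.84163558e+01,  2.93750256e+01,  7.01550275e+00,
        1.01607552e-02, -4.89055708e-05]), 'eef_pos': array([0.16024924, 0.65528191, 0.23672084]), 'ee_rot': array([ 3.14014947e+00, -1.39824579e-04, -2.39899273e-01]), 'force': array([ 0.10446804, -0.12233385,  0.65517246]), 'moment': array([-0.01217644, -0.01006207, -0.0385611 ]), 'width': 0.08763249384886937}
```

View pics/side0.png

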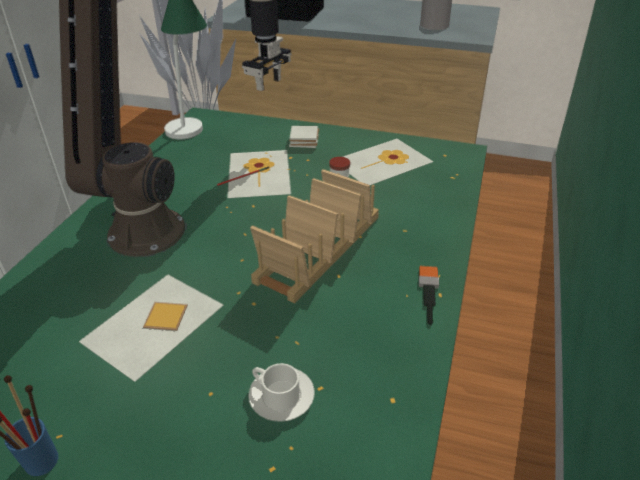

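View pics/top0.png

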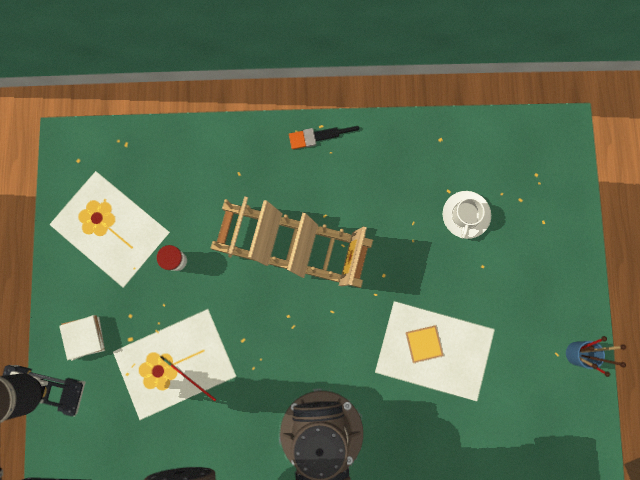

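```bash
python3 - <<'E'
import cv2
a=cv2.imread('pics/top0.png')[185:300,190:390];cv2.imwrite('pics/topz.png',cv2.resize(a,None,fx=4,fy=4,interpolation=2))
a=cv2.imread('pics/side0.png')[150:310,230:400];cv2.imwrite('pics/sidez.png',cv2.resize(a,None,fx=3.7,fy=3.7,interpolation=2))
E
```

```text
(no output)
```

View pics/topz.png

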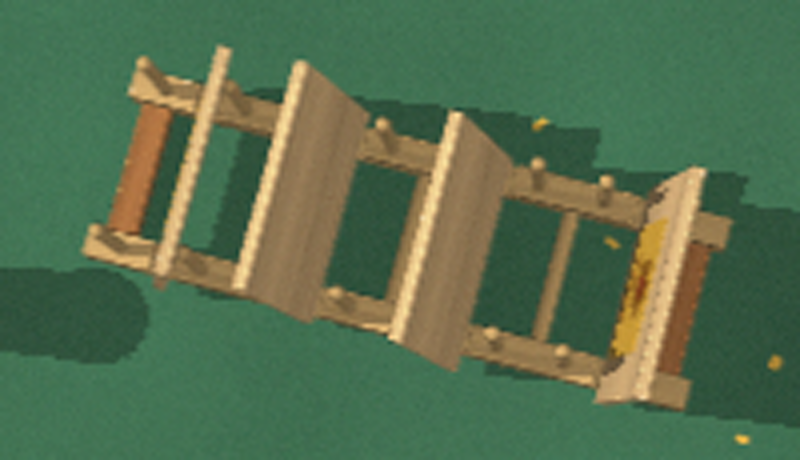

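View pics/sidez.png

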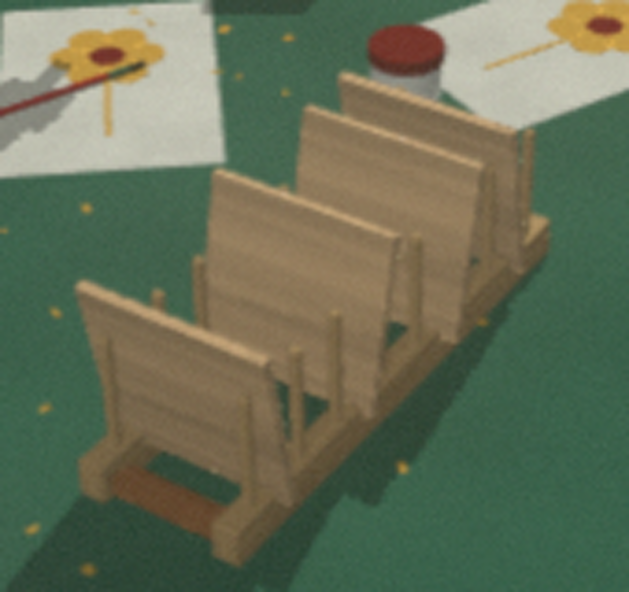

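```bash
python3 - <<'E'
from h import *
d=np.load('pics/top0.npy'); p=cv2.imread('pics/top0.png')
vv,uu=np.mgrid[185:300,190:390]; u=uu.ravel();v=vv.ravel()
W=world('top',u,v,d)
hsv=cv2.cvtColor(p,cv2.COLOR_BGR2HSV)[v,u]
ok=(W[:,2]>0.012)&(hsv[:,0]<30)&(u>208)
lo=ok&(W[:,2]<0.05)
r=cv2.minAreaRect(W[lo][:,:2].astype(np.float32)*1000); print('rail rect',r, 'z',np.percentile(W[lo][:,2],[5,50,95]))
m=(W[:,2]>0.158)&(W[:,2]<0.19)
img=np.zeros(d.shape,np.uint8); img[v[m],u[m]]=255
n,l,st,c=cv2.connectedComponentsWithStats(img)
for i in range(1,n):
    if st[i,4]<30: continue
    k=(l[v,u]==i); P=W[k]; q=cv2.minAreaRect(P[:,:2].astype(np.float32)*1000)
    print(st[i],np.round(c[i]),np.round(P.mean(0),4),'zmax',np.percentile(P[:,2],95).round(4),np.round(q[0],1),np.round(q[1],1),round(q[2],1))
g=np.load('pics/top0.npy')[100:110,100:110]; gv,gu=np.mgrid[330:340,260:270]
print('table z',np.nanmean(world('top',gu.ravel(),gv.ravel(),d)[:,2]))
E
```

```text
rail rect ((532.2106323242188, 75.11756896972656), (450.20452880859375, 163.60610961914062), 72.12207794189453) z [0.01566052 0.03212569 0.04409858]
[228 196  19  58 204] [237. 225.] [0.5695 0.2098 0.1701] zmax 0.1763 [570.1 209.8] [ 11.4 160.8] 73.9
[248 200  20  58 279] [257. 229.] [0.5571 0.1563 0.1678] zmax 0.1753 [558.5 155.7] [ 13.8 160.6] 74.3
[287 213  20  58 273] [296. 241.] [0.5208 0.0523 0.1678] zmax 0.1752 [521.1  51.9] [ 13.4 159.4] 74.4
[347 226  19  59 252] [356. 256.] [ 0.4785 -0.1063  0.1688] zmax 0.1756 [ 479.6 -106.2] [ 11.6 159.3] 74.2
table z -0.0005957106221824882
```

>>> {"fn": "play_rows", "kwargs": {"targets": [[0,0,-0.13,0.03,-0.046,0.002,0.5],[0,0,-0.13,0.03,-0.046,0.002,0.5],[0,0,-0.13,0.03,-0.046,0.002,0.5],[0,0,-0.13,0.03,-0.046,0,0.5],[0,0,-0.13,0.03,-0.046,0,0.5],[0,0,-0.13,0.03,-0.046,0,0.5],[0,0,-0.13,0.03,-0.046,0,0.5],[0,0,-0.13,0.03,-0.046,0,0.5],[0,0,-0.13,0.03,-0.046,0,0.5],[0,0,-0.13,0.03,-0.046,0,0.5],[0,0,-0.13,0.03,-0.046,0,0.5]]}}

```text
t: 1.48
eef_pos: [0.4944, 0.1334, 0.2387]
ee_rot: [3.135, -0.002, -1.71]
force: [0.2, 0.7, 0.1]
width: 0.0435
```

>>> {"fn": "play_rows", "kwargs": {"targets": [[0.003,0,-0.1,0.025,-0.03,0,0.5],[0.003,0,-0.03,0.012,-0.012,0,0.5],[0,0,0,0,0,0,0.5]]}}

```text
t: 1.85
eef_pos: [0.533, 0.0861, 0.2374]
ee_rot: [3.132, 0.003, -1.851]
force: [-1.3, 0.1, -0.3]
width: 0.0438
```

```bash
python3 - <<'E'
from h import *
s=get_state();print(s['eef_pos'],s['ee_rot'],s['width'])
e=s['eef_pos'];print('t,s',e[0]*.961-e[1]*.276,e[0]*.276+e[1]*.961)
p,d=snap('side','s1');cv2.imwrite('pics/s1z.png',cv2.resize(p[100:310,180:430],None,fx=2.8,fy=2.8))
E
```

```text
[0.53295058 0.08610551 0.2373966 ] [ 3.13170306e+00  2.67455083e-03 -1.85142736e+00] 0.0438008055777379
t,s 0.48840038398911745 0.22984175813033186
```

View pics/s1z.png

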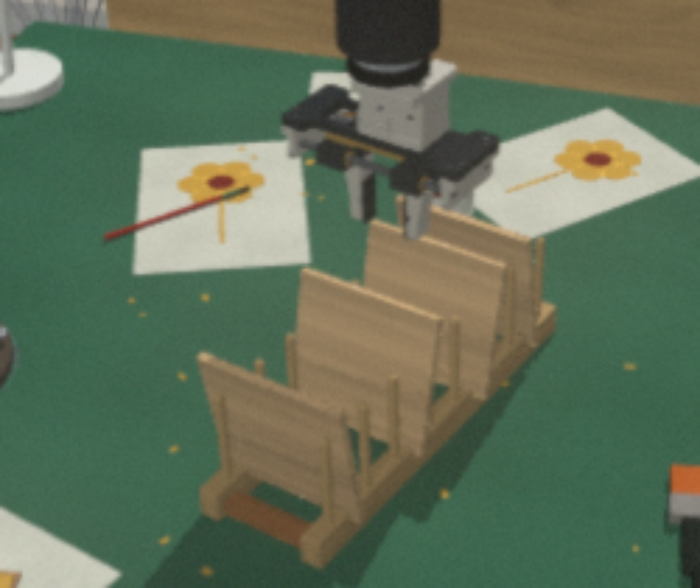

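>>> {"fn": "play_rows", "kwargs": {"targets": [[0,0,0,0,0,-0.03,0.5],[0,0,0,0,0,-0.03,0.5],[0,0,0,0,0,-0.012,0.5],[0,0,0,0,0,0,0.5]]}}

```text
t: 2.4
eef_pos: [0.5312, 0.0891, 0.1648]
ee_rot: [3.133, 0.004, -1.845]
force: [1.2, 1.3, 0.6]
width: 0.0438
```

```bash
python3 - <<'E'
from h import *
s=get_state();e=s['eef_pos'];print(e,s['ee_rot'],s['force'],'t,s',e[0]*.961-e[1]*.276,e[0]*.276+e[1]*.961)
E
```

```text
[0.53117993 0.08911627 0.16478076] [ 3.1328487   0.00392097 -1.84498352] [1.23691591 1.3161049  0.64176875] t,s 0.4858678242231908 0.2322463915315223
```

>>> {"fn": "play_rows", "kwargs": {"targets": [[0,0,0,-0.0022,-0.0077,-0.002,0.5],[0,0,0,-0.0022,-0.0077,0,0.5],[0,0,0,-0.0022,-0.0077,0,0.5],[0,0,0,-0.0022,-0.0077,0,0.5],[0,0,0,-0.0022,-0.0077,0,0.5],[0,0,0,-0.0022,-0.0077,0,0.5]]}}

```text
t: 3.15
eef_pos: [0.5184, 0.0407, 0.1659]
ee_rot: [3.137, 0.007, -1.844]
force: [-0.2, 0.3, -0.3]
width: 0.0438
```

```bash
python3 - <<'E'
from h import *
s=get_state();e=s['eef_pos'];print(e,s['ee_rot'],s['force'],'t,s',e[0]*.961-e[1]*.276,e[0]*.276+e[1]*.961)
p,d=snap('side','s2');cv2.imwrite('pics/s2z.png',cv2.resize(p[130:310,230:400],None,fx=3.3,fy=3.3))
E
```

```text
[0.51836924 0.04065567 0.16594122] [ 3.13686667  0.00696112 -1.84376761] [-0.23237079  0.25620204 -0.30274673] t,s 0.4869318714566618 0.1821400071715542
```

View pics/s2z.png

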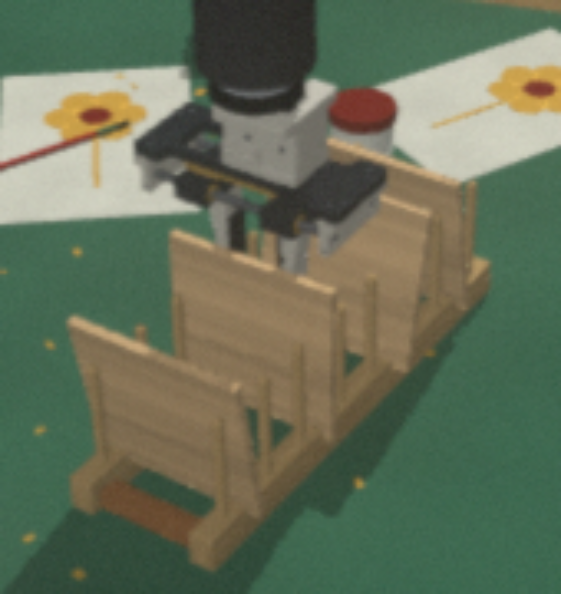

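>>> {"fn": "play_rows", "kwargs": {"targets": [[0,0,0,-0.0014,-0.005,-0.002,0.5],[0,0,0,-0.0014,-0.005,-0.001,0.5],[0,0,0,-0.0014,-0.005,0,0.5],[0,0,0,-0.0014,-0.005,0,0.5],[0,0,0,0,0,0,0.5]]}}

```text
t: 3.82
eef_pos: [0.5119, 0.0184, 0.1625]
ee_rot: [3.136, 0.006, -1.844]
force: [0.7, 0.8, -0.5]
width: 0.0437
```

```bash
python3 - <<'E'
from h import *
s=get_state();e=s['eef_pos'];print(e,s['ee_rot'],s['force'],'t,s',e[0]*.961-e[1]*.276,e[0]*.276+e[1]*.961)
p,d=snap('side','s3');cv2.imwrite('pics/s3z.png',cv2.resize(p[130:310,230:400],None,fx=3.3,fy=3.3))
E
```

```text
[0.51188229 0.01844902 0.16245393] [ 3.13615764  0.00639467 -1.84421803] [ 0.72543631  0.76985357 -0.48907128] t,s 0.48682694834860857 0.15900902300548947
```

View pics/s3z.png

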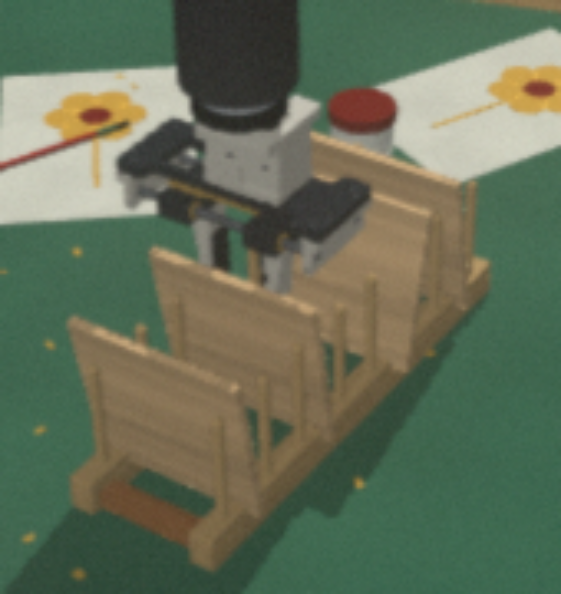

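>>> {"fn": "play_rows", "kwargs": {"targets": [[0,0,0,0.002,0.008,0.01,0.5],[0,0,0,0.001,0.003,0.04,0.5],[0,0,0,0,0,0.035,0.5],[0,0,0,0.012,0.04,0.004,0.5],[0,0,0,0.012,0.04,0,0.5],[0,0,0,0.012,0.04,0,0.5],[0,0,0,0.008,0.025,0,0.5],[0,0,0,0,0,0,0.5]]}}

```text
t: 4.88
eef_pos: [0.5616, 0.1835, 0.2608]
ee_rot: [3.141, 0.01, -1.843]
force: [0.0, -0.7, -0.0]
width: 0.0436
```

```bash
python3 - <<'E'
from h import *
s=get_state();e=s['eef_pos'];print(e,s['ee_rot'],s['force'],'t,s',e[0]*.961-e[1]*.276,e[0]*.276+e[1]*.961)
p,d=snap('top','t4');cv2.imwrite('pics/t4z.png',cv2.resize(p[160:310,180:390],None,fx=3.3,fy=3.3))
E
```

```text
[0.56155826 0.18354485 0.26076371] [ 3.14126017  0.01028138 -1.8428938 ] [ 0.04937909 -0.71247283 -0.02194094] t,s 0.4889991079928126 0.3313766786078604
```

View pics/t4z.png

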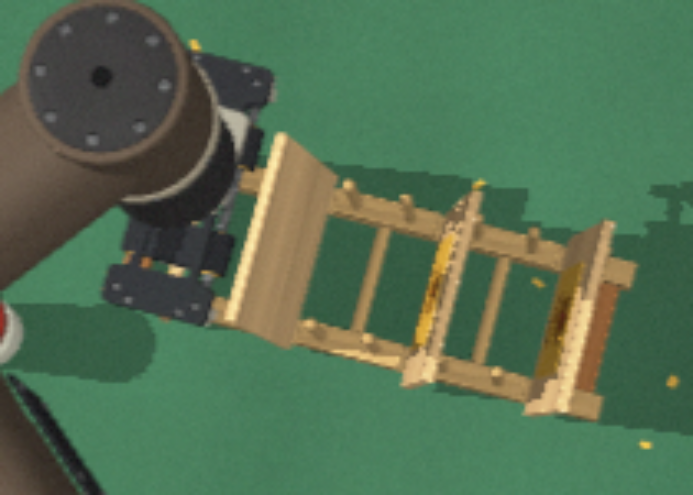

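>>> {"fn": "play_rows", "kwargs": {"targets": [[0,0,0,0,0,-0.03,0.5],[0,0,0,0,0,-0.03,0.5],[0,0,0,0,0,0,0.5]]}}

```text
t: 5.3
eef_pos: [0.5609, 0.1809, 0.201]
ee_rot: [-3.141, 0.011, -1.844]
force: [-0.6, 1.1, 1.1]
width: 0.0434
```

```bash
python3 - <<'E'
from h import *
s=get_state();e=s['eef_pos'];print(e,s['ee_rot'],s['force'],'t,s',e[0]*.961-e[1]*.276,e[0]*.276+e[1]*.961)
p,d=snap('side','s5');cv2.imwrite('pics/s5z.png',cv2.resize(p[100:250,270:420],None,fx=4,fy=4))
E
```

```text
[0.56091704 0.18091941 0.20103641] [-3.14100889  0.01087171 -1.84448886] [-0.61082619  1.12278841  1.12746895] t,s 0.48910751870860314 0.32867665958643866
```

View pics/s5z.png

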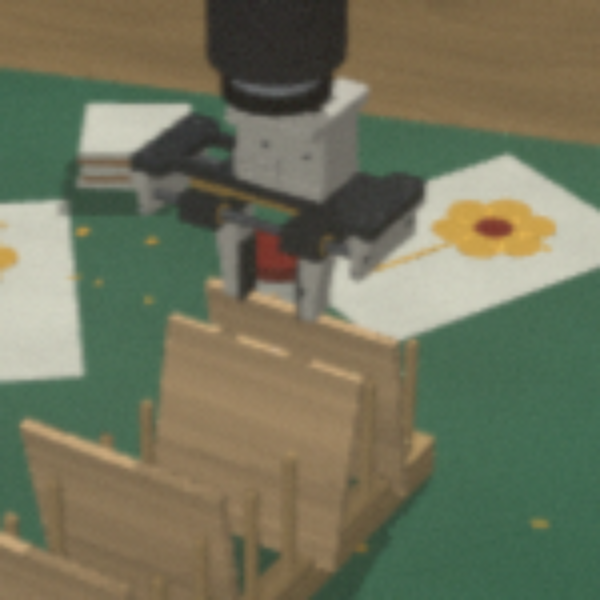

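>>> {"fn": "play_rows", "kwargs": {"targets": [[0,0,0,0.001,0.003,-0.01,0.5],[0,0,0,0,0.001,-0.01,0.5],[0,0,0,0,0,0,0.5]]}}

```text
t: 5.72
eef_pos: [0.5642, 0.1856, 0.1846]
ee_rot: [-3.136, 0.016, -1.845]
force: [-0.3, -0.3, -1.0]
width: 0.0441
```

```bash
python3 - <<'E'
from h import *
s=get_state();e=s['eef_pos'];print(e,s['ee_rot'],s['force'],'t,s',e[0]*.961-e[1]*.276,e[0]*.276+e[1]*.961)
E
```

```text
[0.5642166  0.18564056 0.18456272] [-3.13583207  0.01553678 -1.84459874] [-0.27894355 -0.30336399 -1.03982557] t,s 0.49097536123293806 0.3341243615890407
```

>>> {"fn": "play_rows", "kwargs": {"targets": [[-0.005,-0.01,0,-0.0005,-0.002,-0.01,0.5],[0,0,0,0,0,-0.01,0.5],[0,0,0,0,0,-0.002,0.5]]}}

```text
t: 6.1
eef_pos: [0.5637, 0.1835, 0.1615]
ee_rot: [-3.124, 0.014, -1.844]
force: [-0.2, -0.5, 0.3]
width: 0.0436
```

```bash
python3 - <<'E'
from h import *
s=get_state();e=s['eef_pos'];print(e,s['ee_rot'],s['force'],'t,s',e[0]*.961-e[1]*.276,e[0]*.276+e[1]*.961)
p,d=snap('side','s6');cv2.imwrite('pics/s6z.png',cv2.resize(p[100:250,270:420],None,fx=4,fy=4))
E
```

```text
[0.56369265 0.18353931 0.16147595] [-3.12368131  0.01361836 -1.84426611] [-0.19009105 -0.49274181  0.31683113] t,s 0.4910517821479702 0.3319604478131546
```

View pics/s6z.png

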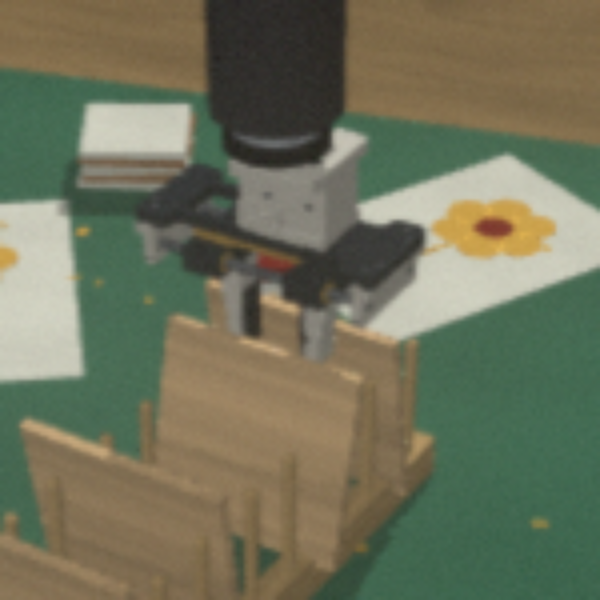

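>>> {"fn": "play_rows", "kwargs": {"targets": [[0,0,0,-0.0022,-0.0077,0,0.5],[0,0,0,-0.0022,-0.0077,0,0.5],[0,0,0,-0.0022,-0.0077,0,0.5],[0,0,0,-0.0022,-0.0077,0,0.5],[0,0,0,-0.0022,-0.0077,0,0.5]]}}

```text
t: 6.78
eef_pos: [0.5524, 0.1427, 0.1623]
ee_rot: [-3.123, 0.015, -1.844]
force: [-0.1, -0.7, 0.3]
width: 0.0437
```

```bash
python3 - <<'E'
from h import *
s=get_state();e=s['eef_pos'];print(e,s['ee_rot'],s['force'],'t,s',e[0]*.961-e[1]*.276,e[0]*.276+e[1]*.961)
E
```

```text
[0.55241006 0.14269064 0.16232741] [-3.12273848  0.01458222 -1.8440948 ] [-0.10547837 -0.719578    0.27939916] t,s 0.49148344795271504 0.2895908808134525
```

>>> {"fn": "play_rows", "kwargs": {"targets": [[0,0,0,-0.0014,-0.005,0,0.5],[0,0,0,-0.0014,-0.005,0,0.5],[0,0,0,-0.0014,-0.005,0,0.5],[0,0,0,-0.001,-0.0035,0,0.5],[0,0,0,0,0,0,0.5]]}}

```text
t: 7.4
eef_pos: [0.5468, 0.1223, 0.1625]
ee_rot: [-3.123, 0.015, -1.845]
force: [-0.1, -0.1, 0.4]
width: 0.0438
```

```bash
python3 - <<'E'
from h import *
s=get_state();e=s['eef_pos'];print(e,s['ee_rot'],s['force'],'t,s',e[0]*.961-e[1]*.276,e[0]*.276+e[1]*.961)
p,d=snap('side','s7');cv2.imwrite('pics/s7z.png',cv2.resize(p[100:310,230:400],None,fx=2.8,fy=2.8))
E
```

```text
[0.5467916 0.1223207 0.162525 ] [-3.12251538  0.01478872 -1.84474881] [-0.12316558 -0.14733846  0.41212212] t,s 0.4917062122633135 0.26846467839955135
```

View pics/s7z.png

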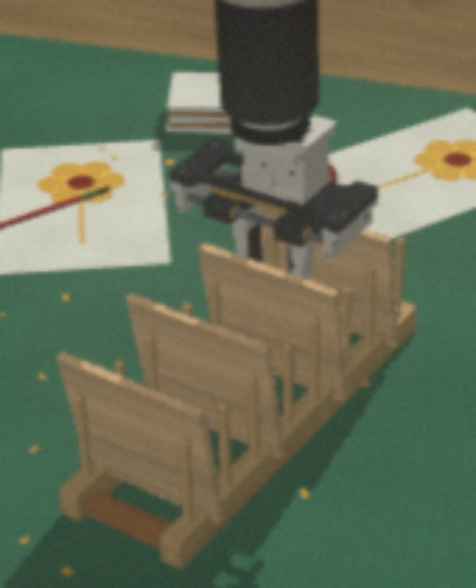

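>>> {"fn": "play_rows", "kwargs": {"targets": [[0,0,0,0.002,0.008,0.01,0.5],[0,0,0,0.001,0.003,0.04,0.5],[0,0,0,0,0,0.045,0.5],[0,0,0,0,0.03,0.02,0.5],[0,0,0,-0.01,0.05,0,0.5],[0,0,0,-0.02,0.05,0,0.5],[0,0,0,-0.02,0.05,0,0.5],[0,0,0,-0.03,0.05,0,0.5],[0,0,0,-0.03,0.05,0,0.5],[0,0,0,0,0,0,0.5]]}}

```text
t: 8.7
eef_pos: [0.4366, 0.4281, 0.2893]
ee_rot: [-3.118, 0.021, -1.844]
force: [0.8, -0.1, 0.3]
width: 0.0436
```

```bash
python3 - <<'E'
from h import *
s=get_state();e=s['eef_pos'];print(e,s['force'])
p,d=snap('top','t8');cv2.imwrite('pics/t8z.png',cv2.resize(p[160:310,150:390],None,fx=3.3,fy=3.3))
d0=np.load('pics/top0.npy')
for D in (d0,d):
    vv,uu=np.mgrid[185:300,215:390]; u=uu.ravel();v=vv.ravel()
    W=world('top',u,v,D); m=(W[:,2]>0.158)&(W[:,2]<0.19)
    img=np.zeros(d.shape,np.uint8); img[v[m],u[m]]=255
    n,l,st,c=cv2.connectedComponentsWithStats(img)
    for i in range(1,n):
        if st[i,4]<30: continue
        P=W[l[v,u]==i]; q=cv2.minAreaRect(P[:,:2].astype(np.float32)*1000); x,y=P.mean(0)[:2]
        print(st[i,4],'t,s',round(x*.961-y*.276,4),round(x*.276+y*.961,4),'z95',np.percentile(P[:,2],95).round(4),np.round(q[1],1),round(q[2],1))
E
```

```text
[0.43663021 0.42814763 0.2893064 ] [ 0.79106783 -0.096701    0.33935714]
204 t,s 0.4894 0.3588 z95 0.1763 [ 11.4 160.8] 73.9
279 t,s 0.4923 0.3039 z95 0.1753 [ 13.8 160.6] 74.3
273 t,s 0.4861 0.1941 z95 0.1752 [ 13.4 159.4] 74.4
252 t,s 0.4892 0.0299 z95 0.1756 [ 11.6 159.3] 74.2
205 t,s 0.4893 0.3589 z95 0.175 [ 10.1 160.5] 74.2
212 t,s 0.4921 0.2491 z95 0.1758 [ 11.2 158.9] 73.9
228 t,s 0.4861 0.1395 z95 0.1751 [ 11.1 158.8] 74.1
254 t,s 0.4882 0.03 z95 0.1761 [ 12.2 160.5] 74.2
```

View pics/t8z.png

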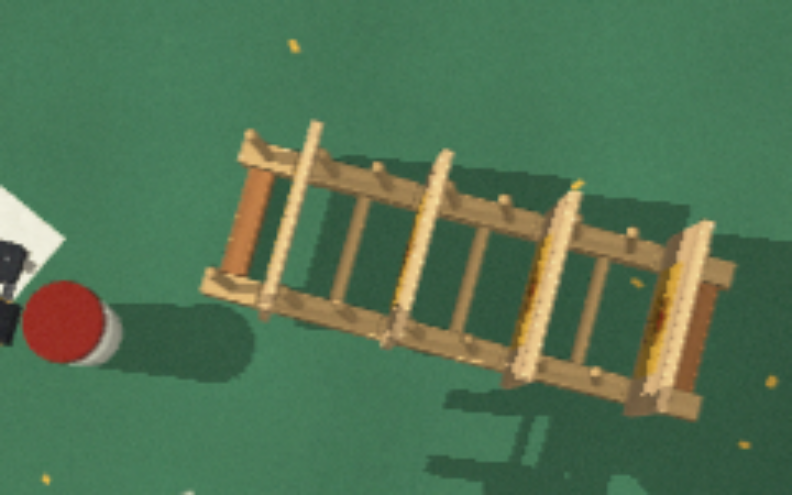

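```bash
python3 -c "
from station import *
print(job_done())"
```

```text
the job is handed in; nothing more can be done
None
```

I pushed both fallen panels, in the second and third slots, back onto their rear pegs. I used the half-open fingertips on the bare wood at the top of each panel, with the fingertip ends about 20 mm above the gold.

**Panels:** After I moved the arm clear, the top camera showed all four panels leaning the same way. Their top edges are evenly spaced at about 109.6 mm, against 110 mm between slots. I did not measure the lean angles directly. All four panels are square to the rack, and the two good panels' tops moved about 1 mm or less, which is within measuring noise.

**Forces:** The force readings I took at the end of each move stayed below about 2 N.

**Pot, cup and saucer:** The arm stayed well clear of them throughout. I did not re-measure their positions at the end.

The job was handed in about 9 s into the 42 s limit, with the gripper touching nothing. No check failed or disagreed.

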